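# Press mandrels back on their rail in order of size

### The arm

A 6-joint arm with a two-finger parallel gripper is mounted at the origin on a cart in front of the work surface, level with it; the furniture and walls round the work are solid. World frame = base frame: x ahead of the robot, y to its left, z up, the work surface at z = 0. Lengths are in mm, angles in rad, forces in N, time in s.
With the tool pointing down it reaches from about 325 to 850 mm from the base axis. Payload 15.5 kg.
Tool frame: the origin (TCP) lies midway between the tips of the shut fingers; the grasp point (between the pads) lies 19 mm behind it; z points along the fingers, y is the line along which they close (so a half turn about z gives the same grasp; the last joint's range is limited). The gripper opens to 91 mm and grips with 3 to 60 N. Pads are 32 mm wide; open, the fingers measure 118 mm over their backs; the gripper's body (76 mm by 178 mm) begins 60 mm behind the grasp point.
Start: joints at [1.246, 0.494, 1.345, -0, 1.302, -0.096], TCP at [142.359, 608.572, 213.915] pointing down, gripper open.
Joint ranges: [-2.91, 2.91], [-0.82, 2.16], [0.22, 2.67], [-1.22, 4.37], [0.12, 2.79], [-3.08, 3.08]. Speed limits (rad/s): [1.89, 1.89, 2.57, 3.01, 3.01, 3.01].

### API

Orientations are given as a unit quaternion [x, y, z, w].
In Python, from workcell import manip gives the robot as it stands.
- The arm moves only by the shell command python3 -m creep 'ROWS' [FORCE]. ROWS is text: rows parted by semicolons, each of 7 numbers parted by spaces: the turn, a rotation vector about the tool's x, y, z in degrees, then the shift along the tool's x, y, z in mm, then the finger opening in mm, from 0 to 91.2. In form: wx wy wz x y z fingers; .... A call has 1 to 10 rows; each row is the pose to reach, as a shift and turn from the pose commanded when the call began, along the tool's axes at that moment; what a row does not reach only later rows make up. A row lasts 1/10 s, in which the tool goes at most 50 mm and 8.59 degrees, less where a joint would pass 70% of its speed; a pose out of reach is approached as far as the arm can. A call with a gripper value outside its range is refused whole. The fingers move at their own pace and stop on an object; FORCE is the grip in N (left out, the last holds). Time passes only in rows, so rows that repeat a pose let the fingers close. It gives the time, the measured TCP pose, the force, the opening and the grip force at its end, in the units of the state.
- manip.get_state(): the state, without advancing time (a new reading comes with each control period).
- manip.read_camera(name): name is "side" or "top" or "wrist"; returns (picture, depth): 420x560x3 uint8, red, green, blue; 420x560 float32, mm along the optical axis (not along the pixel's ray), 0 where there is no reading.
- manip.camera_params(name): a dict with "K" (3x3 intrinsics, pixels), "eye" and "attitude" of the camera in the world. Camera axes: x right, y up, looking along -z (the intrinsics and any distortion apply to the point x, -y, -z); pixel columns grow to the right and rows downward; lengths in mm; the calibration is good to about 2 mm. The wrist camera is an equidistant fisheye: a pixel r from the principal point sees the ray r / f radians off the axis. A picture is of the moment at which its call begins: read the wrist's pose just before it. camera_params takes no time and is no camera call; for the wrist camera it gives the pose at the moment of the call.
- manip.sign_off(): hands the job in; it is judged then, once.
Trained networks look in the newest picture that a camera, given by its name, has taken for a name from the list of things; names that differ only in an ending like _2 or _b are one class to them, and where a whole thing is asked for, a point or a joint stands for the part that bears it (a point fixed in the world has none). Each returns a list of dicts, best first, with "p" (0 to 1); they miss things now and then, are a little off and sometimes report something else, mostly with a low value. They report only what shows in the picture. A call takes as long as a camera call.
- manip.spot_in(label, camera): "xy" ([column, row] in pixels, amid what is visible of it).
- manip.trace(label, camera): "pixels" (420x560 bool, what is visible of it) and "xy" ([column, row] in pixels, amid what is visible of it).
The state is a dict: "time_s": time; "joints": joint angles; "joint_velocities": joint speeds; "effort": joint torques, N m; "tool_pos": TCP position; "eef_rot": TCP orientation; "force": force on the tool from outside, world axes, zero at the start; "ft_torque": the same for the moment, N m; "grip_width": finger opening in mm; "grip_force": force on a finger pad.
Only numpy, scipy, OpenCV 4.12 (cv2) and the standard library are available. Lean on these libraries where they do the work, as an engineer would, in place of code of your own. Each camera call takes 0.05 s, during which the arm holds its last target. There are 200 camera calls.

### The job

The smallest and the largest of the press mandrels already stand at the two ends of the tool rail. Put the four loose mandrels back into the four empty nests between them, each sitting upright with its foot fully down in its recess, so that the row grows step by step from the smallest to the largest. Set each one down gently, without dropping it or knocking any over, and leave the two end mandrels standing where they are.

Things in the scene. Friction and masses are not known exactly. Their poses are not given: they have to be found in the camera images.
- mandrel_15: a plain bright steel press mandrel: round foot 38 mm across and 8 mm thick, with one round upright stem in its middle, 15 mm across; 52 mm tall over all, about 120 g. Stands loose on its foot on the worktop at the start. Origin: centre of the underside of the foot; z points up the stem. All mandrels have the same foot and differ in stem thickness and height.
- mandrel_20: a plain bright steel press mandrel: round foot 38 mm across and 8 mm thick, with one round upright stem in its middle, 20 mm across; 60 mm tall over all, about 170 g. Stands loose on its foot on the worktop at the start. Origin: centre of the underside of the foot; z points up the stem. All mandrels have the same foot and differ in stem thickness and height.
- mandrel_25: a plain bright steel press mandrel: round foot 38 mm across and 8 mm thick, with one round upright stem in its middle, 25 mm across; 68 mm tall over all, about 240 g. Stands loose on its foot on the worktop at the start. Origin: centre of the underside of the foot; z points up the stem. All mandrels have the same foot and differ in stem thickness and height.
- mandrel_30: a plain bright steel press mandrel: round foot 38 mm across and 8 mm thick, with one round upright stem in its middle, 30 mm across; 76 mm tall over all, about 340 g. Stands loose on its foot on the worktop at the start. Origin: centre of the underside of the foot; z points up the stem. All mandrels have the same foot and differ in stem thickness and height.
- end_small: a plain bright steel press mandrel: round foot 38 mm across and 8 mm thick, with one round upright stem in its middle, 10 mm across; 44 mm tall over all: the smallest of the set. It stands loose in the nest at one end of the rail, the left or the right end from start to start, and stays there. Origin: centre of the underside of the foot; z points up.
- end_large: a plain bright steel press mandrel: round foot 38 mm across and 8 mm thick, with one round upright stem in its middle, 35 mm across; 84 mm tall over all: the largest of the set. It stands loose in the nest at one end of the rail, the left or the right end from start to start, and stays there. Origin: centre of the underside of the foot; z points up.
- nest_a: empty nest, 2 of the 6 from the right (56 mm apart) on the fixed mandrel rail (bar 66 x 376 mm, flat on the worktop): grey block 60 x 56 mm, round dark-floored recess 46 mm across, 45 degree lead-in to 54 mm. Origin on the recess axis at worktop level; recess floor (under a seated foot) 13 mm above it, block top 21 mm. y runs along the rail to the left
- nest_b: empty nest, 3 of the 6 from the right (56 mm apart) on the fixed mandrel rail (bar 66 x 376 mm, flat on the worktop): grey block 60 x 56 mm, round dark-floored recess 46 mm across, 45 degree lead-in to 54 mm. Origin on the recess axis at worktop level; recess floor (under a seated foot) 13 mm above it, block top 21 mm. y runs along the rail to the left
- nest_c: empty nest, 4 of the 6 from the right (56 mm apart) on the fixed mandrel rail (bar 66 x 376 mm, flat on the worktop): grey block 60 x 56 mm, round dark-floored recess 46 mm across, 45 degree lead-in to 54 mm. Origin on the recess axis at worktop level; recess floor (under a seated foot) 13 mm above it, block top 21 mm. y runs along the rail to the left
- nest_d: empty nest, 5 of the 6 from the right (56 mm apart) on the fixed mandrel rail (bar 66 x 376 mm, flat on the worktop): grey block 60 x 56 mm, round dark-floored recess 46 mm across, 45 degree lead-in to 54 mm. Origin on the recess axis at worktop level; recess floor (under a seated foot) 13 mm above it, block top 21 mm. y runs along the rail to the left

How it is judged (in metres and radians):
At the end, for the whole second after the job is handed in: All released and at rest; the four mandrels stand in the four nests in rising size from the smallest end mandrel to the largest, each within 8 mm of its nest's axis, foot within 3 mm of the recess floor, tilted under 0.1 rad; the end mandrels upright within 10 mm of where they were (((horizontal distance between end_small and nest_a below 0.09 m and (horizontal distance between mandrel_15 and nest_a below 0.008 m and z of mandrel_15 in the frame of nest_a between 0.01 and 0.016 m and angle between mandrel_15's own z axis and vertical below 0.1 rad) and (horizontal distance between mandrel_20 and nest_b below 0.008 m and z of mandrel_20 in the frame of nest_b between 0.01 and 0.016 m and angle between mandrel_20's own z axis and vertical below 0.1 rad) and (horizontal distance between mandrel_25 and nest_c below 0.008 m and z of mandrel_25 in the frame of nest_c between 0.01 and 0.016 m and angle between mandrel_25's own z axis and vertical below 0.1 rad) and (horizontal distance between mandrel_30 and nest_d below 0.008 m and z of mandrel_30 in the frame of nest_d between 0.01 and 0.016 m and angle between mandrel_30's own z axis and vertical below 0.1 rad)) or (horizontal distance between end_small and nest_d below 0.09 m and (horizontal distance between mandrel_15 and nest_d below 0.008 m and z of mandrel_15 in the frame of nest_d between 0.01 and 0.016 m and angle between mandrel_15's own z axis and vertical below 0.1 rad) and (horizontal distance between mandrel_20 and nest_c below 0.008 m and z of mandrel_20 in the frame of nest_c between 0.01 and 0.016 m and angle between mandrel_20's own z axis and vertical below 0.1 rad) and (horizontal distance between mandrel_25 and nest_b below 0.008 m and z of mandrel_25 in the frame of nest_b between 0.01 and 0.016 m and angle between mandrel_25's own z axis and vertical below 0.1 rad) and (horizontal distance between mandrel_30 and nest_a below 0.008 m and z of mandrel_30 in the frame of nest_a between 0.01 and 0.016 m and angle between mandrel_30's own z axis and vertical below 0.1 rad))) and distance of each of end_small, end_large from where it was at the start of the episode below 0.01 m and angle between each of end_small, end_large's own z axis and vertical below 0.1 rad and linear speed of each of mandrel_15, mandrel_20, mandrel_25, mandrel_30, end_small, end_large below 0.02 m/s and angular speed of each of mandrel_15, mandrel_20, mandrel_25, mandrel_30, end_small, end_large below 0.3 rad/s); the robot touches nothing.
It fails at once if a mandrel at an end of the rail is knocked over or taken out of its nest (over 20 mm from its start) (distance of any of end_small, end_large from where it was at the start of the episode above 0.02 m or angle between any of end_small, end_large's own z axis and vertical above 0.35 rad).
It fails at once if one of the four mandrels is dropped or thrown (faster than 0.5 m/s out of the fingers, a fall of about 13 mm) ((linear speed of mandrel_15 above 0.5 m/s and contact force between the fingers and mandrel_15 below 0.05 N) or (linear speed of mandrel_20 above 0.5 m/s and contact force between the fingers and mandrel_20 below 0.05 N) or (linear speed of mandrel_25 above 0.5 m/s and contact force between the fingers and mandrel_25 below 0.05 N) or (linear speed of mandrel_30 above 0.5 m/s and contact force between the fingers and mandrel_30 below 0.05 N)).
It fails at once if one of the four mandrels is knocked over (tilted over 0.9 rad) (angle between any of mandrel_15, mandrel_20, mandrel_25, mandrel_30's own z axis and vertical above 0.9 rad).
It also fails if it takes over 104 s, if anything falls off the work surface, if the arm or the gripper's body presses on something with over 40 N, if the wrist force passes 120 N, or if a joint passes its speed limit or range.

## Working session

There is one attempt and no reset: what is moved stays moved. The work goes in short steps, Python scripts to look and compute and a shell command to move; the robot and the scene stay as the last step left them, time stands still between calls to the robot, and variables do not carry over. Pictures are saved under pics/ and viewed, at most 14 in all, crops included, and the job is handed in when it is done.

```bash
mkdir -p pics; cat > h.py <<'E'
import numpy as np, cv2
from scipy.spatial.transform import Rotation as R
from workcell import manip
def att(a):
    a=np.array(a,float); return a if a.shape==(3,3) else R.from_quat(a).as_matrix()
def pts(cam,d):
    """depth -> world points HxWx3 (pinhole)"""
    p=manip.camera_params(cam);K=np.array(p["K"]);v,u=np.indices(d.shape)
    c=np.stack([(u-K[0,2])/K[0,0]*d,-(v-K[1,2])/K[1,1]*d,-d],-1)
    return c@att(p["attitude"]).T+np.array(p["eye"])
E
python3 - <<'E'
from h import *
for c in("top","side"):
    im,d=manip.read_camera(c);cv2.imwrite(f"pics/{c}0.png",im[...,::-1]);np.save(c+"d.npy",d)
    p=manip.camera_params(c);print(c,p)
    for l in["mandrel_15","mandrel_20","mandrel_25","mandrel_30","end_small","end_large","nest_a"]:
        print(l,[(np.round(r["xy"]),round(r["p"],2)) for r in manip.spot_in(l,c)][:7])
print(manip.camera_params("wrist"));print(manip.get_state())
E
```

```text
top {'K': array([[411.68667423,   0.        , 275.71412878],
       [  0.        , 411.68667423, 207.98694692],
       [  0.        ,   0.        ,   1.        ]]), 'eye': array([ 533.86490262, -118.97019809,  934.68200514]), 'attitude': array([-0.01158376,  0.00366802,  0.70835043, -0.70575636])}
mandrel_15 [(array([418., 219.]), 0.89), (array([262., 256.]), 0.63), (array([137., 229.]), 0.56), (array([387., 260.]), 0.52)]
mandrel_20 [(array([418., 219.]), 0.89), (array([262., 256.]), 0.63), (array([137., 229.]), 0.56), (array([387., 260.]), 0.52)]
mandrel_25 [(array([418., 219.]), 0.89), (array([262., 256.]), 0.63), (array([137., 229.]), 0.56), (array([387., 260.]), 0.52)]
mandrel_30 [(array([418., 219.]), 0.89), (array([262., 256.]), 0.63), (array([137., 229.]), 0.56), (array([387., 260.]), 0.52)]
end_small [(array([334., 168.]), 0.52)]
end_large [(array([203., 145.]), 0.64)]
nest_a [(array([236., 154.]), 0.89), (array([310., 164.]), 0.85), (array([261., 158.]), 0.77)]
side {'K': array([[463.77501611,   0.        , 286.55294799],
       [  0.        , 463.77501611, 213.59911738],
 
[... 1197 characters left out ...]
ime_s': 0.8, 'joints': array([ 1.24552274e+00,  4.93579784e-01,  1.34551728e+00, -1.34109864e-05,
        1.30252620e+00, -9.55059110e-02]), 'joint_velocities': array([ 0.0004824 ,  0.00131234,  0.00024413,  0.00056924,  0.0001539 ,
       -0.00100945]), 'effort': array([-2.08017227e-03, -8.78613067e+01, -3.82239103e+01,  7.03197392e-02,
        4.37285006e-02,  5.16910674e-06]), 'tool_pos': array([142.34390482, 608.55680505, 213.92167798]), 'eef_rot': array([ 1.14629527e-01,  9.93408310e-01, -1.63212254e-05,  3.12600377e-06]), 'force': array([ 0.3740268 , -0.44816726, -0.490109  ]), 'ft_torque': array([0.03311713, 0.06356756, 0.00412158]), 'grip_force': 0.0, 'grip_width': 91.05208900451403}
```

View pics/top0.png

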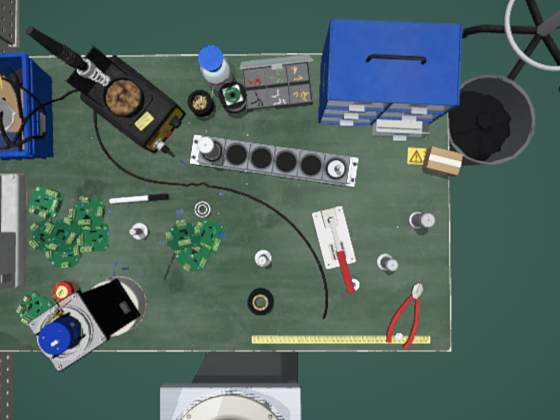

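View pics/side0.png

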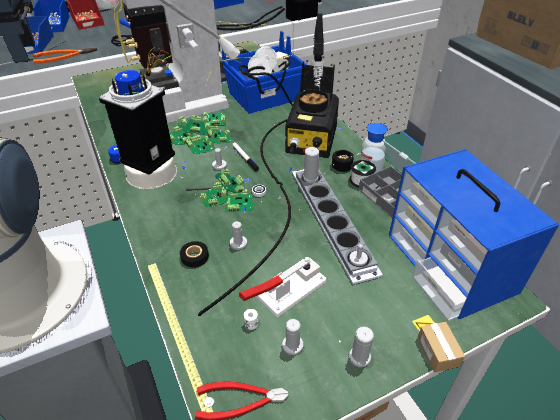

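```bash
python3 - <<'E'
from h import *
P={c:pts(c,np.load(c+"d.npy")) for c in("top","side")}
for c in P:
    d=np.load(c+"d.npy");ok=d>0;z=P[c][...,2];print(c,"table z",np.median(z[ok&(abs(z)<8)]),ok.mean())
def an(l,c,up=40):
    for r in manip.trace(l,c):
        m=r["pixels"]&(np.load(c+"d.npy")>0); q=P[c][m]
        if len(q)<10: continue
        top=np.percentile(q[:,2],97); t=q[abs(q[:,2]-top)<4]; mid=(t.max(0)+t.min(0))/2
        print(c,l,np.round(r["xy"]),round(r["p"],2),len(q),"ztop",top.round(1),"n",len(t),"topmean",t.mean(0).round(1),"mid",mid.round(1),"ext",np.ptp(t,0).round(1))
for c in P:
    for l in("mandrel_15","end_small","end_large","nest_a"): an(l,c)
E
```

```text
top table z 0.015255703226102924 0.9961947278911565
side table z 0.7500986540625263 0.9960799319727891
top mandrel_15 [420. 220.] 0.86 363 ztop 78.8 n 128 topmean [ 527.6 -423.4   76.8] mid [ 527.3 -424.4   78. ] ext [27.  27.6  6.5]
top mandrel_15 [264. 255.] 0.69 228 ztop 61.5 n 61 topmean [443.4 -79.   59.7] mid [443.4 -78.6  60.2] ext [19.1 19.2  5.3]
top mandrel_15 [138. 228.] 0.64 242 ztop 52.5 n 38 topmean [504.7 200.   51.1] mid [504.5 200.8  51.9] ext [12.9 13.7  6.5]
top mandrel_15 [386. 262.] 0.54 304 ztop 70.3 n 94 topmean [ 434.3 -351.7   68.5] mid [ 434.4 -351.3   69.6] ext [21.2 22.8  6.3]
top end_small [334. 165.] 0.74 208 ztop 57.0 n 16 topmean [ 642.  -241.4   56.7] mid [ 642.  -241.1   57.4] ext [8.6 6.9 6.2]
top end_large [204. 148.] 0.75 371 ztop 99.0 n 184 topmean [682.9  34.7  96.8] mid [683.6  34.7  98.1] ext [33.1 33.2  6.1]
top end_large [285. 159.] 0.33 644 ztop 23.2 n 218 topmean [ 656.  -131.6   21.1] mid [ 658.1 -129.8   21.7] ext [63.2 58.   4.9]
top end_large [335. 168.] 0.28 214 ztop 56.9 n 16 topmean [ 642.  -241.4   56.7] mid [ 642.  -241.1   57.4] 
[... 1202 characters left out ...]
7 topmean [ 639.5 -240.7   55.2] mid [ 639.7 -240.7   55.2] ext [6.8 9.6 5.8]
side end_large [313. 165.] 0.64 489 ztop 98.7 n 92 topmean [679.5  35.5  97.4] mid [679.6  36.   97.4] ext [27.5 34.6  5.4]
side nest_a [326. 204.] 0.97 432 ztop 23.2 n 155 topmean [663.9 -76.1  21.5] mid [664.7 -75.   22.1] ext [65.3 60.6  5.6]
side nest_a [321. 191.] 0.77 398 ztop 23.3 n 160 topmean [672.4 -17.5  21.4] mid [674.  -18.4  22. ] ext [67.2 60.4  5.5]
side nest_a [344. 240.] 0.7 591 ztop 23.2 n 231 topmean [ 648.6 -183.1   21.5] mid [ 648.8 -183.5   21.8] ext [65.4 61.6  5.2]
side nest_a [336. 221.] 0.68 518 ztop 23.5 n 206 topmean [ 656.2 -129.8   21.5] mid [ 657.1 -128.9   22.4] ext [67.2 61.7  5.8]
```

The top view shows the rail from (203,148), the large end, to (336,168), the small end. The loose mandrels are at (138,230) for 15, (263,257) for 20, (387,262) for 25 and (422,220) for 30. The two views agree within about 3 mm. The top heights of 52/61/70/78 match the mandrels, and the rail length of 279 mm matches its 280. The small end is on the right, so 15→a, 20→b, 25→c and 30→d.

Next I check clearances with a height map and compute the approach.

```bash
cat >> h.py <<'E'
YAW=-8.4
M={15:(503.6,199.3),20:(442.2,-77.6),25:(432.7,-351),30:(526.2,-423.3)}
N={15:(649.2,-185.8),20:(657.3,-130.4),25:(665.5,-75.0),30:(673.6,-19.6)}
def rel(x,y,z,yaw=YAW):
    s=manip.get_state();A=R.from_quat(s["eef_rot"])
    a=np.radians(yaw);ty=np.array([np.cos(a),np.sin(a),0]);tz=np.array([0,0,-1.]);B=R.from_matrix(np.c_[np.cross(ty,tz),ty,tz])
    print("t",round(s["time_s"],1),"tcp",s["tool_pos"].round(1),"grip",round(s["grip_width"],1),round(s["grip_force"],1),"F",s["force"].round(1),
     "-> rot",np.degrees((A.inv()*B).as_rotvec()).round(2),"shift",A.inv().apply(np.array([x,y,z])-s["tool_pos"]).round(1))
E
python3 - <<'E'
from h import *
Q=np.vstack([pts(c,np.load(c+"d.npy"))[np.load(c+"d.npy")>0] for c in("top","side")])
a=np.radians(YAW);Y=np.array([np.cos(a),np.sin(a)]);X=np.array([-Y[1],Y[0]])
for n,D in(("pick",M),("place",N)):
  for k,p in D.items():
    q=Q[:,:2]-p;x=q@X;y=q@Y;z=Q[:,2]
    f=(abs(x)<20)&(abs(y)>22)&(abs(y)<66);b=(abs(x)<45)&(abs(y)<100)
    g=(abs(x)<80)&(abs(y)<130)
    print(n,k,"under fingers",np.percentile(z[f],99.5).round(),"under body",z[b].max().round(),"wide",z[g].max().round())
A=np.array([142,608]);
for k in(15,):
  B=np.array(M[k])
  for t in np.linspace(0,1,8):
    c=A+t*(B-A);r=np.hypot(*(Q[:,:2]-c).T)<110;z=Q[r,2];print(c.round(),np.percentile(z,99.5).round() if r.any() else None)
rel(*M[15],214)
E
```

```text
pick 15 under fingers 4.0 under body 331.0 wide 331.0
pick 20 under fingers 4.0 under body 63.0 wide 63.0
pick 25 under fingers 4.0 under body 78.0 wide 81.0
pick 30 under fingers 4.0 under body 81.0 wide 81.0
place 15 under fingers 24.0 under body 193.0 wide 194.0
place 20 under fingers 24.0 under body 45.0 wide 193.0
place 25 under fingers 23.0 under body 45.0 wide 57.0
place 30 under fingers 24.0 under body 100.0 wide 101.0
[142. 608.] 358.0
[194. 550.] 357.0
[245. 491.] 336.0
[297. 433.] 65.0
[349. 374.] 268.0
[400. 316.] 312.0
[452. 258.] 308.0
[504. 199.] 308.0
t 1.2 tcp [142.4 608.6 213.9] grip 91.0 0.0 F [-0.6  0.9 -0.5] -> rot [-0.   -0.   85.23] shift [-4.450e+02 -3.162e+02 -1.000e-01]
```

```bash
python3 - <<'E'
from h import *
for c in("top","side"):
  d=np.load(c+"d.npy");P=pts(c,d);q=P[d>0]
  print(c,"rows x 300..820 step40, cols y 640..-320 step 40 (90pct height, tens of mm)")
  for x in range(820,130,-40):
    print(x,' '.join("%3d"%(np.percentile(s,90)/10) if len(s:=q[(abs(q[:,0]-x)<20)&(abs(q[:,1]-y)<20),2])>4 else "  ." for y in range(640,-330,-40)))
a=np.radians(YAW);Y=np.array([np.cos(a),np.sin(a)]);X=np.array([-Y[1],Y[0]])
for c in("top","side"):
  d=np.load(c+"d.npy");q=pts(c,d)[d>0]
  r=q[:,:2]-N[15];x=r@X;y=r@Y;m=(q[:,2]>90)&(abs(x)<120)&(abs(y)<150)
  for lo in range(-120,0,15):
    k=m&(x>=lo)&(x<lo+15)
    if k.sum()>3: print(c,"nest a: x",lo,"ymin",np.percentile(y[k],2).round(),k.sum())
E
```

```text
top rows x 300..820 step40, cols y 640..-320 step 40 (90pct height, tens of mm)
820   .   .   .   .   5  12  11   0   0  31  29  19  11   0   3   9   8   4  11  12   2  19  19  20  21
780   .   .   .   .   5  11  11   5   0  18  23  18  13  10   6   3   4   4   2   2   2  19  19  19  19
740   .   .   .   .   5  11  11   0   0   1  11  13  13  10   5   0   0   0   0   0   0  18  18  19  19
700   .   .   .   .   7  12  12   9   0   1   0  10  10   7   1   9   2   2   2   2   2   0   0   0   2
660   .   .   .   0   3  11  11   0   0   0   0   0   0   5   1   9   2   2   2   2   2   2   2   2   0
620   .   .   .   3   3   0   0   0   0   0   0   0   0   0   0   1   0   0   1   2   2   2   2   2   0
580   .   .   .   3   3   0   1   0   1   0   1   1   1   0   0   0   1   2   3   0   0   0   0   0   0
540   .   .   .   3   3   1   1   3   2   2   0   0   0   0   1   1   0   0   0   5   0   3   5   0   0
500   .   .   .   .   6   1   4   3   3   0   0   4   0   3   4   0   0   0   0   0   5   1   5   1   0
460   .   .   .   .   6   2   1   4   1   0   0   0   0   4   4   2   0   0   5   0 
[... 2639 characters left out ...]
5 -75 -75 -66 -66 -66 -66 -65 -65   .   .   .   .   .   .   .
140  24 -75  34  33 -75 -75 -75 -75 -75 -75 -75   .   0   0   0   1  27   1   0   0   0   .   .   .   .
top nest a: x -120 ymin 111.0 275
top nest a: x -105 ymin 110.0 287
top nest a: x -90 ymin 101.0 286
top nest a: x -75 ymin 98.0 331
top nest a: x -60 ymin 98.0 338
top nest a: x -45 ymin 104.0 310
top nest a: x -30 ymin 102.0 305
top nest a: x -15 ymin 101.0 369
side nest a: x -120 ymin 109.0 335
side nest a: x -105 ymin 107.0 372
side nest a: x -90 ymin 102.0 374
side nest a: x -75 ymin 96.0 387
side nest a: x -60 ymin 95.0 359
side nest a: x -45 ymin 101.0 317
side nest a: x -30 ymin 101.0 324
side nest a: x -15 ymin 98.0 348
```

The motor tower (x 250–420, y 190–320, 260 mm high) and the toolbox near nest a decide how I approach. I go up high first, and turn the gripper so the wrist camera faces away from the tower.

```bash
python3 -m creep '0 0 8 0 0 -40 70; 0 0 16 0 0 -80 50; 0 0 24 0 0 -120 50; 0 0 32 0 0 -160 50; 0 0 40 0 0 -200 50; 0 0 48 0 0 -206 50; 0 0 56 0 0 -206 50; 0 0 64 0 0 -206 50; 0 0 72 0 0 -206 50; 0 0 80 0 0 -206 50' 20; python3 -c "
from h import *
rel(*M[15],420,-103.2)"
```

```text
time_s: 2.2
tool_pos: [142.4, 608.5, 419.9]
eef_rot: [0.728, 0.685, -0.0, 0.0]
force: [-0.8, -0.6, 0.2]
grip_width: 49.7
grip_force: 0.0
t 2.2 tcp [142.4 608.5 419.9] grip 49.7 0.0 F [-0.8 -0.6  0.2] -> rot [ 0.   0.  99.7] shift [-3.864e+02  3.855e+02 -1.000e-01]
```

```bash
python3 -m creep '0 0 8 -32 32 0 50; 0 0 16 -64 64 0 50; 0 0 24 -96 96 0 50; 0 0 32 -128 128 0 50; 0 0 40 -160 160 0 50; 0 0 48 -192 192 0 50; 0 0 56 -224 224 0 50; 0 0 64 -256 256 0 50; 0 0 72 -288 288 0 50; 0 0 80 -320 320 0 50';python3 -c "
from h import *
rel(*M[15],420,-103.2)"
```

```text
time_s: 3.2
tool_pos: [445.1, 269.8, 420.1]
eef_rot: [0.998, 0.057, 0.0, -0.0]
force: [1.2, 1.3, 0.5]
grip_width: 50.4
grip_force: 0.0
t 3.2 tcp [445.1 269.8 420.1] grip 50.4 0.0 F [1.2 1.3 0.5] -> rot [-1.00e-02 -2.00e-02  1.97e+01] shift [50.1 76.6  0.1]
```

```bash
python3 -m creep '0 0 7 17 26 0 50; 0 0 14 34 52 0 50; 0 0 19.7 50 76.6 0 50; 0 0 19.7 50 76.6 60 50; 0 0 19.7 50 76.6 100 50; 0 0 19.7 50 76.6 140 50; 0 0 19.7 50 76.6 180 50; 0 0 19.7 50 76.6 220 50; 0 0 19.7 50 76.6 220 50';python3 - <<'E'
from h import *
rel(*M[15],14,-103.2)
im,d=manip.read_camera("wrist");cv2.imwrite("pics/w1.png",im[...,::-1]);p=manip.camera_params("wrist");K=p["K"]
A=att(p["attitude"]);e=np.array(p["eye"])
def proj(P):
    c=A.T@(np.array(P)-e);v=np.array([c[0],-c[1],-c[2]]);th=np.arctan2(np.hypot(*v[:2]),v[2]);n=v[:2]/np.hypot(*v[:2]);return (K[0,2]+K[0,0]*th*n[0],K[1,2]+K[0,0]*th*n[1])
print("top",proj((*M[15],52)),"foot",proj((*M[15],0)))
for l in manip.trace("mandrel_15","wrist")[:3]:
    print(np.round(l["xy"]),l["p"],[np.percentile(x,[1,99]) for x in np.nonzero(l["pixels"])])
print("depth at top",d[int(proj((*M[15],52))[1]),int(proj((*M[15],52))[0])])
E
```

```text
time_s: 4.1
tool_pos: [500.2, 200.5, 195.9]
eef_rot: [0.994, -0.112, -0.004, 0.002]
force: [-0.1, 0.3, 0.0]
grip_width: 50.2
grip_force: 0.0
t 4.1 tcp [500.2 200.5 195.9] grip 50.2 0.0 F [-0.1  0.3  0. ] -> rot [0.22 0.4  0.33] shift [  4.9  -0.3 181.8]
top (np.float64(283.23372512221056), np.float64(192.49694662912367)) foot (np.float64(282.91510654340414), np.float64(182.0030705039968))
[273. 183.] 0.97 [array([167., 199.]), array([262., 292.])]
[500. 191.] 0.63 [array([172., 201.]), array([481.  , 521.23])]
depth at top 323.1796
```

View pics/w1.png

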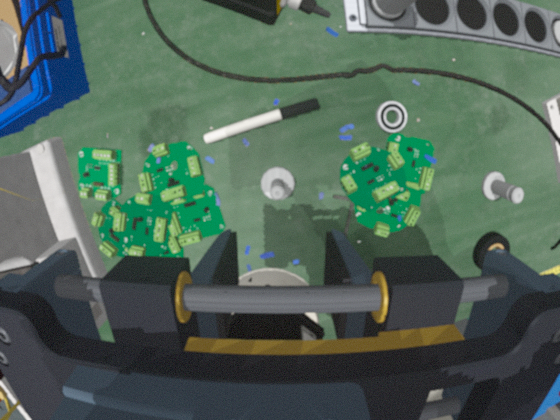

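The picture shows mandrel 15 at about (277,183), with its stem top near (278,191). That is about 5 px left of the prediction, possibly because the arm was still settling, so I measure again standing still.

```bash
cat >> h.py <<'E'
from scipy.optimize import least_squares
def wray(p,u,v):
    K=np.array(p["K"]);x=(np.array([u-K[0,2],v-K[1,2]]))/K[0,0];th=np.hypot(*x);n=x/th
    return att(p["attitude"])@np.array([np.sin(th)*n[0],-np.sin(th)*n[1],-np.cos(th)])
def wproj(p,P):
    K=np.array(p["K"]);c=(np.atleast_2d(P)-p["eye"])@att(p["attitude"]);x,y,z=c[:,0],-c[:,1],-c[:,2]
    r=np.hypot(x,y);th=np.arctan2(r,z);return np.c_[K[0,2]+K[0,0]*th*x/r,K[1,2]+K[0,0]*th*y/r]
def sil(p,xy,k,z0=0):
    """silhouette mask of mandrel k at xy"""
    t=np.linspace(0,2*np.pi,60);m=np.zeros((420,560),np.uint8);h={10:44,15:52,20:60,25:68,30:76,35:84}[k]
    for r,a,b in((19,0,8),(k/2,8,h)):
        P=np.vstack([np.c_[xy[0]+r*np.cos(t),xy[1]+r*np.sin(t),0*t+z0+z] for z in(a,b)])
        cv2.fillConvexPoly(m,cv2.convexHull(np.round(wproj(p,P)*16).astype(np.int32)),1,shift=4)
    return m>0
def refine(k,xy,z0=0,save=None):
    im,d=manip.read_camera("wrist");p=manip.camera_params("wrist");g=None
    for r in manip.trace("mandrel_%d"%k,"wrist"):
        m=r["pixels"];e=sil(p,xy,k,z0)
        if (m&e).sum()>.3*e.sum(): g=m;break
    if g is None: print("not seen");return im
    best=min(((~(g==sil(p,(xy[0]+a,xy[1]+b),k,z0))).sum(),a,b) for a in np.arange(-9,9.1,1) for b in np.arange(-9,9.1,1))
    print("refined",k,xy[0]+best[1],xy[1]+best[2],"mism",best[0],"of",g.sum());return im
E
python3 - <<'E'
from h import *
rel(*M[15],14,-103.2); refine(15,M[15]); rel(*M[15],14,-103.2)
E
```

```text
t 4.2 tcp [503.1 201.3 200.7] grip 50.1 0.0 F [0.2 0.1 1.2] -> rot [0.01 0.03 0.33] shift [  1.    1.8 186.7]
refined 15 504.6 204.3 mism 64 of 865
t 4.3 tcp [504.2 201.6 202.1] grip 49.9 0.0 F [ 0.5 -0.4 -0.4] -> rot [-0.08 -0.16  0.34] shift [ -0.6   2.7 188.1]
```

```bash
python3 -m creep '0 0 0 0 0 60 50; 0 0 0 0 0 80 50; 0 0 0 0 0 80 50;0 0 0 0 0 80 50; 0 0 0 0 0 80 50; 0 0 0 0 0 80 50'; python3 - <<'E'
from h import *
refine(15,M[15]); rel(*M[15],14,-103.2);
E
```

```text
time_s: 4.9
tool_pos: [504.1, 201.6, 121.8]
eef_rot: [0.994, -0.112, 0.001, -0.001]
force: [-0.0, 0.5, -0.6]
grip_width: 50.1
grip_force: 0.0
refined 15 502.6 205.3 mism 176 of 1348
t 5.0 tcp [503.6 201.5 121.2] grip 50.0 0.0 F [-0.3  0.1  0.1] -> rot [-0.06 -0.1   0.33] shift [  0.3   2.2 107.2]
```

```bash
python3 -m creep '0 0 0 0 -1 25 50; 0 0 0 0 -1 50 50; 0 0 0 0 -1 70 50; 0 0 0 0 -1 85 50; 0 0 0 0 -1 95 50; 0 0 0 0 -1 103 50; 0 0 0 0 -1 107 50; 0 0 0 0 -1 107 50; 0 0 0 0 -1 107 50' 15; python3 -m creep '0 0 0 0 0 0 40; 0 0 0 0 0 0 30; 0 0 0 0 0 0 25; 0 0 0 0 0 0 20; 0 0 0 0 0 0 16; 0 0 0 0 0 0 10;0 0 0 0 0 0 5;0 0 0 0 0 0 0;0 0 0 0 0 0 0' 15
```

```text
time_s: 5.9
tool_pos: [503.5, 202.3, 13.4]
eef_rot: [0.994, -0.112, 0.0, -0.0]
force: [0.4, 0.1, 0.6]
grip_width: 50.4
grip_force: 0.0
time_s: 6.8
tool_pos: [503.2, 202.3, 13.0]
eef_rot: [0.994, -0.112, 0.0, -0.0]
force: [0.9, 0.6, 1.6]
grip_width: 15.0
grip_force: 15.0
```

```bash
python3 -m creep '0 0 0 0 0 -4 0; 0 0 0 0 0 -15 0; 0 0 0 0 0 -35 0; 0 0 0 0 0 -60 0; 0 0 0 0 0 -85 0; 0 0 0 0 0 -110 0; 0 0 0 0 0 -130 0; 0 0 0 0 0 -140 0; 0 0 0 0 0 -140 0' 30; python3 -c "
from h import *
rel(*N[15],153,20)"
```

```text
time_s: 7.7
tool_pos: [503.8, 202.4, 154.4]
eef_rot: [0.994, -0.112, 0.001, -0.0]
force: [-0.4, 0.7, -1.4]
grip_width: 14.3
grip_force: 30.0
t 7.7 tcp [503.8 202.4 154.4] grip 14.3 30.0 F [-0.4  0.7 -1.4] -> rot [ 9.0000e-02 -1.4000e-01 -1.2287e+02] shift [228.2 346.1   1.5]
```

```bash
python3 -m creep '0 0 -5 8 11 0 0; 0 0 -13 22 33 0 0; 0 0 -21 38 57 0 0; 0 0 -29 54 81 0 0; 0 0 -37 70 105 0 0; 0 0 -45 86 129 0 0; 0 0 -53 102 153 0 0; 0 0 -61 118 177 0 0; 0 0 -69 134 201 0 0; 0 0 -77 150 225 0 0'; python3 -c "
from h import *
rel(*N[15],153,20)"
```

```text
time_s: 8.7
tool_pos: [598.9, -51.6, 151.6]
eef_rot: [0.846, 0.533, -0.001, -0.001]
force: [-0.1, 0.2, -1.2]
grip_width: 14.0
grip_force: 30.0
t 8.7 tcp [598.9 -51.6 151.6] grip 14.0 30.0 F [-0.1  0.2 -1.2] -> rot [-1.200e-01 -2.000e-02 -4.554e+01] shift [-99.4 103.3  -1.6]
```

```bash
python3 -m creep '0 0 -8 -18 18.6 0 0; 0 0 -16 -36 37.2 0 0; 0 0 -24 -54 56 0 0; 0 0 -32 -70 72.5 0 0; 0 0 -40 -84 87 0 0; 0 0 -45.5 -95 98 0 0; 0 0 -45.5 -99.4 103.3 0 0; 0 0 -45.5 -99.4 103.3 0 0; 0 0 -45.5 -99.4 103.3 0 0; 0 0 -45.5 -99.4 103.3 0 0'; cat >> h.py <<'E'
def nests():
    im,d=manip.read_camera("wrist");p=manip.camera_params("wrist")
    for r in manip.trace("nest_a","wrist"):
        m=r["pixels"].astype(np.uint8);u,v=r["xy"];q=np.array(p["eye"]);w=wray(p,u,v);P=q+w*(21-q[2])/w[2];print("nest",np.round([u,v]),round(r["p"],2),P.round(1))
    return im
E
python3 - <<'E'
from h import *
im=nests();cv2.imwrite("pics/w2.png",im[...,::-1]);rel(*N[15],153,20)
p=manip.camera_params("wrist");print(wproj(p,[(*N[k],21) for k in N]).round(1))
E
```

```text
time_s: 9.7
tool_pos: [648.6, -184.1, 152.7]
eef_rot: [0.577, 0.817, -0.0, -0.0]
force: [0.2, 0.2, -1.0]
grip_width: 14.3
grip_force: 30.0
nest [276. 194.] 0.94 [ 641.6 -179.2   21. ]
nest [338.  99.] 0.87 [664.6 -74.1  21. ]
nest [364.  49.] 0.71 [672.  -18.4  21. ]
nest [309. 147.] 0.69 [ 655.6 -126.2   21. ]
t 9.8 tcp [ 648.7 -184.3  153. ] grip 14.2 30.0 F [-0.1  0.1 -1.8] -> rot [-0.01 -0.01 -0.38] shift [-1.6 -0.1 -0. ]
[[281.  203.1]
 [309.2 152. ]
 [338.1 100. ]
 [365.6  50.3]]
```

View pics/w2.png

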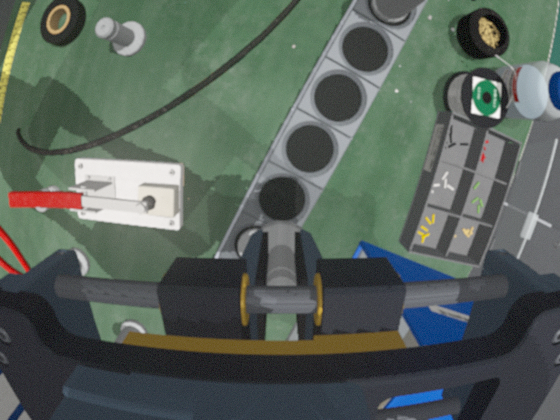

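Holes appear at (365,47), (338,98), (310,150) and (283,199), within about 3 px of the predictions. I go down over nest a.

```bash
python3 -m creep '0 0 0 0 0 10 0; 0 0 0 0 0 30 0; 0 0 0 0 0 55 0; 0 0 0 0 0 80 0; 0 0 0 0 0 100 0; 0 0 0 0 0 110 0; 0 0 0 0 0 115 0; 0 0 0 0 0 115 0; 0 0 0 0 0 115 0'; python3 -m creep '0 0 0 0 0 2 0; 0 0 0 0 0 4 0; 0 0 0 0 0 6 0; 0 0 0 0 0 8 0; 0 0 0 0 0 10 0; 0 0 0 0 0 10 0; 0 0 0 0 0 10 0'
```

```text
time_s: 10.7
tool_pos: [649.4, -185.2, 38.8]
eef_rot: [0.576, 0.817, 0.0, 0.001]
force: [0.2, 0.3, -1.8]
grip_width: 14.7
grip_force: 30.0
time_s: 11.4
tool_pos: [648.9, -185.0, 27.8]
eef_rot: [0.576, 0.817, -0.0, -0.0]
force: [-0.2, 0.4, -0.9]
grip_width: 14.4
grip_force: 30.0
```

```bash
python3 -m creep '0 0 0 0 0 0.7 0; 0 0 0 0 0 1.4 0; 0 0 0 0 0 2 0; 0 0 0 0 0 2 0; 0 0 0 0 0 2 0'
```

```text
time_s: 11.9
tool_pos: [648.9, -185.0, 26.0]
eef_rot: [0.576, 0.817, -0.0, 0.0]
force: [-0.5, 0.0, 0.2]
grip_width: 14.5
grip_force: 30.0
```

```bash
python3 -m creep '0 0 0 0 0 0.5 14.5; 0 0 0 0 0 0.5 16; 0 0 0 0 0 0.5 22; 0 0 0 0 0 0.5 30; 0 0 0 0 0 0.5 36; 0 0 0 0 0 0.5 36' 10; python3 -m creep '0 0 0 0 0 -10 36; 0 0 0 0 0 -30 36; 0 0 0 0 0 -60 36; 0 0 0 0 0 -90 36; 0 0 0 0 0 -120 36; 0 0 0 0 0 -140 36; 0 0 0 0 0 -140 50';python3 -c "
from h import *
im,d=manip.read_camera('side');P=pts('side',d)
for r in manip.trace('mandrel_15','side'):
    q=P[r['pixels']&(d>0)];t=np.percentile(q[:,2],97);k=q[abs(q[:,2]-t)<4];print(np.round(r['xy']),round(r['p'],2),'top',t.round(1),k.mean(0).round(1))
rel(*M[20],165,-8.4)"
```

```text
time_s: 12.5
tool_pos: [648.9, -185.0, 25.3]
eef_rot: [0.576, 0.817, -0.0, -0.0]
force: [0.7, 0.2, 0.6]
grip_width: 35.8
grip_force: 0.0
time_s: 13.2
tool_pos: [650.4, -185.6, 169.5]
eef_rot: [0.576, 0.817, 0.001, 0.003]
force: [0.4, 0.1, -0.8]
grip_width: 41.2
grip_force: 0.0
[293. 338.] 0.95 top 69.9 [ 431.6 -351.1   68.4]
[362. 348.] 0.91 top 77.7 [ 524.9 -423.3   76.3]
[234. 238.] 0.83 top 61.7 [441.  -79.   60.4]
[345. 238.] 0.8 top 65.5 [ 648.1 -186.    64.5]
t 13.3 tcp [ 648.9 -185.   166.1] grip 48.7 0.0 F [-0.4 -0.8 -0.9] -> rot [ 0.05  0.03 28.03] shift [ 170.6 -158.6    0.9]
```

Mandrel 15 is seated: its top is at 65 mm, as it must be, and its x/y is on the nest axis. Next is mandrel 20.

```bash
python3 -m creep '0 0 5 17 -16 0 50; 0 0 10 41 -38 0 50; 0 0 15 68 -63 0 50; 0 0 20 95 -88 0 50; 0 0 25 122 -113 0 50; 0 0 28 147 -137 0 50; 0 0 28 164 -152 0 50; 0 0 28 170.6 -158.6 0 50; 0 0 28 170.6 -158.6 0 50; 0 0 28 170.6 -158.6 0 50';python3 -m creep '0 0 0 0 0 30 50; 0 0 0 0 0 45 50; 0 0 0 0 0 45 50; 0 0 0 0 0 45 50;0 0 0 0 0 45 50'; python3 - <<'E'
from h import *
refine(20,M[20]); rel(*M[20],20,-8.4)
E
```

```text
time_s: 14.3
tool_pos: [443.2, -78.1, 165.4]
eef_rot: [0.757, 0.654, 0.0, 0.0]
force: [0.3, 0.4, 0.7]
grip_width: 50.2
grip_force: 0.0
time_s: 14.8
tool_pos: [443.1, -78.0, 121.1]
eef_rot: [0.757, 0.654, 0.0, 0.001]
force: [0.1, -0.4, 0.5]
grip_width: 50.1
grip_force: 0.0
refined 20 441.2 -73.6 mism 243 of 1474
t 14.9 tcp [442.9 -77.9 121.1] grip 49.6 0.0 F [-0.8 -0.4 -0.1] -> rot [0.08 0.01 0.03] shift [  0.2  -0.9 101.1]
```

```bash
python3 -m creep '0 0 0 0.5 0 25 50; 0 0 0 0.5 0 50 50; 0 0 0 0.5 0 70 50; 0 0 0 0.5 0 85 50; 0 0 0 0.5 0 95 50; 0 0 0 0.5 0 101 50; 0 0 0 0.5 0 103 50; 0 0 0 0.5 0 103 50; 0 0 0 0.5 0 103 50' 15; python3 -m creep '0 0 0 0 0 0 40; 0 0 0 0 0 0 34; 0 0 0 0 0 0 29; 0 0 0 0 0 0 25; 0 0 0 0 0 0 21; 0 0 0 0 0 0 17;0 0 0 0 0 0 10;0 0 0 0 0 0 0;0 0 0 0 0 0 0' 15; python3 -m creep '0 0 0 0 0 -4 0; 0 0 0 0 0 -15 0; 0 0 0 0 0 -35 0; 0 0 0 0 0 -60 0; 0 0 0 0 0 -85 0; 0 0 0 0 0 -110 0; 0 0 0 0 0 -130 0; 0 0 0 0 0 -140 0; 0 0 0 0 0 -140 0;0 0 0 0 0 -140 0' 30;  python3 -c "
from h import *
rel(*N[20],158)"
```

```text
time_s: 15.8
tool_pos: [442.6, -77.2, 17.9]
eef_rot: [0.757, 0.654, 0.0, 0.0]
force: [-0.3, 0.6, 0.3]
grip_width: 50.5
grip_force: 0.0
time_s: 16.7
tool_pos: [442.2, -77.1, 17.4]
eef_rot: [0.757, 0.654, -0.0, -0.0]
force: [-0.3, -1.2, 1.5]
grip_width: 19.8
grip_force: 15.0
time_s: 17.7
tool_pos: [442.0, -77.0, 157.0]
eef_rot: [0.757, 0.654, -0.0, -0.0]
force: [0.3, -0.6, -2.7]
grip_width: 19.3
grip_force: 30.0
t 17.7 tcp [442. -77. 157.] grip 19.3 30.0 F [ 0.3 -0.6 -2.7] -> rot [-0.02 -0.    0.03] shift [-21.5 220.8  -1. ]
```

```bash
python3 -m creep '0 0 0 -2 14 0 0; 0 0 0 -5 38 0 0; 0 0 0 -7 64 0 0; 0 0 0 -10 92 0 0; 0 0 0 -12 120 0 0; 0 0 0 -15 148 0 0; 0 0 0 -17 175 0 0; 0 0 0 -19 198 0 0; 0 0 0 -21 214 0 0; 0 0 0 -21 220.8 0 0'; python3 -m creep '0 0 0 0 0 0 0; 0 0 0 0 0 0 0; 0 0 0 0 0 10 0; 0 0 0 0 0 30 0; 0 0 0 0 0 55 0; 0 0 0 0 0 80 0; 0 0 0 0 0 100 0; 0 0 0 0 0 110 0; 0 0 0 0 0 114 0; 0 0 0 0 0 114 0'; python3 -c "
from h import *
rel(*N[20],30.4)"
```

```text
time_s: 18.7
tool_pos: [658.2, -130.3, 155.4]
eef_rot: [0.757, 0.654, -0.001, -0.001]
force: [-0.9, 1.2, -2.1]
grip_width: 19.4
grip_force: 30.0
time_s: 19.7
tool_pos: [657.5, -130.0, 43.4]
eef_rot: [0.757, 0.654, -0.0, -0.0]
force: [0.6, 0.0, -2.6]
grip_width: 19.8
grip_force: 30.0
t 19.7 tcp [ 657.5 -130.    43.4] grip 19.8 30.0 F [ 0.6  0.  -2.6] -> rot [-0.01 -0.    0.04] shift [-0.5 -0.2 13. ]
```

```bash
python3 -m creep '0 0 0 0 0 2 0; 0 0 0 0 0 4 0; 0 0 0 0 0 6 0; 0 0 0 0 0 8 0; 0 0 0 0 0 10 0; 0 0 0 0 0 11 0; 0 0 0 0 0 12 0; 0 0 0 0 0 12.6 0; 0 0 0 0 0 13 0; 0 0 0 0 0 13 0'; python3 -m creep '0 0 0 0 0 0.3 0; 0 0 0 0 0 0.3 0'
```

```text
time_s: 20.7
tool_pos: [657.7, -130.0, 30.5]
eef_rot: [0.757, 0.654, 0.0, 0.0]
force: [0.2, -0.3, -2.1]
grip_width: 19.3
grip_force: 30.0
time_s: 20.9
tool_pos: [657.7, -130.0, 30.5]
eef_rot: [0.757, 0.654, 0.0, 0.0]
force: [-2.4, 0.5, 4.9]
grip_width: 19.2
grip_force: 30.0
```

```bash
python3 -m creep '0 0 0 0 0 0 19.5; 0 0 0 0 0 0 21; 0 0 0 0 0 0 27; 0 0 0 0 0 0 35; 0 0 0 0 0 0 42; 0 0 0 0 0 0 42' 10; python3 -m creep '0 0 0 0 0 -10 42; 0 0 0 0 0 -30 42; 0 0 0 0 0 -60 42; 0 0 0 0 0 -90 42; 0 0 0 0 0 -120 42; 0 0 0 0 0 -135 42; 0 0 0 0 0 -135 54';python3 -c "
from h import *
im,d=manip.read_camera('side');P=pts('side',d)
for r in manip.trace('mandrel_15','side'):
    q=P[r['pixels']&(d>0)];t=np.percentile(q[:,2],97);k=q[abs(q[:,2]-t)<4];print(np.round(r['xy']),round(r['p'],2),'top',t.round(1),k.mean(0).round(1))
rel(*M[25],165,-8.4)"
```

```text
time_s: 21.5
tool_pos: [657.7, -130.0, 30.1]
eef_rot: [0.757, 0.654, 0.0, -0.0]
force: [-0.5, -0.5, 0.6]
grip_width: 42.0
grip_force: 0.0
time_s: 22.2
tool_pos: [659.0, -130.4, 168.4]
eef_rot: [0.757, 0.654, 0.001, 0.002]
force: [0.7, 0.1, 0.2]
grip_width: 47.1
grip_force: 0.0
[363. 348.] 0.72 top 77.7 [ 525.1 -423.1   76.3]
[346. 240.] 0.71 top 65.3 [ 647.2 -187.2   64.5]
[337. 217.] 0.6 top 74.3 [ 656.6 -130.9   73.2]
[293. 339.] 0.58 top 69.6 [ 431.2 -351.3   68.3]
t 22.3 tcp [ 657.5 -130.   165.2] grip 52.7 0.0 F [-0.4  0.3 -0.3] -> rot [0.01 0.   0.03] shift [-2.514e+02 -1.902e+02  2.000e-01]
```

```bash
python3 -m creep '0 0 0 -15 -11 0 54; 0 0 0 -42 -32 0 54; 0 0 0 -74 -56 0 54; 0 0 0 -106 -80 0 54; 0 0 0 -138 -104 0 54; 0 0 0 -170 -128 0 54; 0 0 0 -200 -151 0 54; 0 0 0 -228 -172 0 54; 0 0 0 -246 -186 0 54; 0 0 0 -251.5 -190 0 54';python3 -m creep '0 0 0 0 0 30 54; 0 0 0 0 0 45 54; 0 0 0 0 0 45 54; 0 0 0 0 0 45 54;0 0 0 0 0 45 54'; python3 - <<'E'
from h import *
im=refine(25,M[25]); cv2.imwrite("pics/w3.png",im[...,::-1]);rel(*M[25],24,-8.4)
E
```

```text
time_s: 23.3
tool_pos: [430.4, -352.4, 164.2]
eef_rot: [0.758, 0.653, -0.0, -0.001]
force: [0.8, 0.1, -0.2]
grip_width: 54.1
grip_force: 0.0
time_s: 23.8
tool_pos: [433.5, -351.3, 120.9]
eef_rot: [0.757, 0.654, 0.0, 0.0]
force: [0.5, 0.4, 0.0]
grip_width: 54.0
grip_force: 0.0
refined 25 432.7 -347.0 mism 189 of 1862
t 23.9 tcp [ 433.5 -351.4  120.9] grip 53.9 0.0 F [0.9 1.1 0.2] -> rot [0.06 0.04 0.04] shift [ 0.4 -1.  96.9]
```

View pics/w3.png

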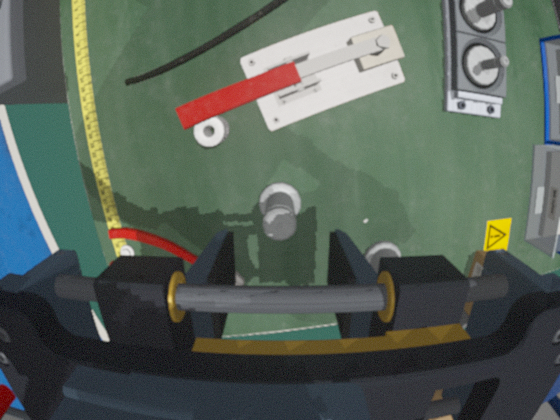

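Mandrel 25 shows at (280,200), with its top at (281,228), amid the open fingers. Mandrel 30's foot at (383,255) is clear of the right finger.

```bash
python3 -m creep '0 0 0 1.5 -0.5 25 54; 0 0 0 1.5 -0.5 50 54; 0 0 0 1.5 -0.5 70 54; 0 0 0 1.5 -0.5 85 54; 0 0 0 1.5 -0.5 93 54; 0 0 0 1.5 -0.5 97 54; 0 0 0 1.5 -0.5 99 54; 0 0 0 1.5 -0.5 99 54; 0 0 0 1.5 -0.5 99 54' 20; python3 -m creep '0 0 0 0 0 0 45; 0 0 0 0 0 0 38; 0 0 0 0 0 0 33; 0 0 0 0 0 0 29; 0 0 0 0 0 0 25; 0 0 0 0 0 0 20;0 0 0 0 0 0 10;0 0 0 0 0 0 0;0 0 0 0 0 0 0' 20; python3 -m creep '0 0 0 0 0 -4 0; 0 0 0 0 0 -15 0; 0 0 0 0 0 -35 0; 0 0 0 0 0 -60 0; 0 0 0 0 0 -85 0; 0 0 0 0 0 -110 0; 0 0 0 0 0 -130 0; 0 0 0 0 0 -140 0; 0 0 0 0 0 -140 0;0 0 0 0 0 -140 0' 40;  python3 -c "
from h import *
rel(*N[25],162)"
```

```text
time_s: 24.8
tool_pos: [433.1, -349.9, 21.7]
eef_rot: [0.757, 0.654, 0.0, 0.0]
force: [0.2, 0.6, -0.5]
grip_width: 54.1
grip_force: 0.0
time_s: 25.7
tool_pos: [432.8, -349.6, 21.1]
eef_rot: [0.757, 0.654, -0.0, -0.0]
force: [-0.2, 0.1, 1.6]
grip_width: 24.7
grip_force: 20.0
time_s: 26.7
tool_pos: [432.5, -349.4, 160.7]
eef_rot: [0.757, 0.654, -0.0, -0.0]
force: [0.5, -0.6, -2.6]
grip_width: 24.6
grip_force: 40.0
t 26.7 tcp [ 432.5 -349.4  160.7] grip 24.6 40.0 F [ 0.5 -0.6 -2.6] -> rot [-0.03 -0.02  0.03] shift [305.4 190.6  -1.3]
```

```bash
python3 -m creep '0 0 0 12 7 0 0; 0 0 0 34 21 0 0; 0 0 0 60 37 0 0; 0 0 0 87 54 0 0; 0 0 0 114 71 0 0; 0 0 0 141 88 0 0; 0 0 0 168 105 0 0; 0 0 0 195 122 0 0; 0 0 0 222 139 0 0; 0 0 0 249 155 0 0'; python3 -m creep '0 0 0 24 15.5 0 0; 0 0 0 42 26 0 0; 0 0 0 53 33 0 0; 0 0 0 56.4 35.6 0 0; 0 0 0 56.4 35.6 0 0; 0 0 0 56.4 35.6 0 0; 0 0 0 56.4 35.6 0 0; 0 0 0 56.4 35.6 0 0';python3 -c "
from h import *
rel(*N[25],34.1)"
```

```text
time_s: 27.7
tool_pos: [622.8, -123.7, 159.8]
eef_rot: [0.757, 0.654, -0.0, -0.001]
force: [1.3, -1.1, -1.6]
grip_width: 24.1
grip_force: 40.0
time_s: 28.5
tool_pos: [665.5, -75.9, 161.3]
eef_rot: [0.757, 0.653, -0.0, 0.0]
force: [-0.7, -0.2, -2.9]
grip_width: 24.4
grip_force: 40.0
t 28.5 tcp [665.5 -75.9 161.3] grip 24.4 40.0 F [-0.7 -0.2 -2.9] -> rot [-0.    0.   -0.02] shift [ 9.000e-01 -1.000e-01  1.272e+02]
```

```bash
python3 -m creep '0 0 0 1.5 0 10 0; 0 0 0 1.5 0 30 0; 0 0 0 1.5 0 55 0; 0 0 0 1.5 0 80 0; 0 0 0 1.5 0 100 0; 0 0 0 1.5 0 110 0; 0 0 0 1.5 0 115 0; 0 0 0 1.5 0 115 0'; python3 -m creep '0 0 0 0 0 2 0; 0 0 0 0 0 4 0; 0 0 0 0 0 6 0; 0 0 0 0 0 8 0; 0 0 0 0 0 9 0; 0 0 0 0 0 10 0; 0 0 0 0 0 11 0; 0 0 0 0 0 11.5 0; 0 0 0 0 0 11.5 0'
```

```text
time_s: 29.3
tool_pos: [666.0, -73.8, 45.9]
eef_rot: [0.757, 0.654, -0.0, -0.0]
force: [0.1, 0.5, -2.0]
grip_width: 24.6
grip_force: 40.0
time_s: 30.2
tool_pos: [666.0, -73.7, 34.5]
eef_rot: [0.757, 0.654, -0.0, -0.0]
force: [0.9, 0.3, -2.6]
grip_width: 24.4
grip_force: 40.0
```

```bash
python3 -m creep '0 0 0 0 0 0.4 0; 0 0 0 0 0 0.8 0; 0 0 0 0 0 0.8 0; 0 0 0 0 0 0.8 0'
```

```text
time_s: 30.6
tool_pos: [666.1, -73.8, 34.1]
eef_rot: [0.757, 0.654, 0.0, 0.0]
force: [-2.7, 1.1, 5.3]
grip_width: 24.6
grip_force: 40.0
```

Floor contact felt: I release, then go for mandrel 30.

```bash
python3 -m creep '0 0 0 0 0 0 24.5; 0 0 0 0 0 0 26; 0 0 0 0 0 0 32; 0 0 0 0 0 0 40; 0 0 0 0 0 0 48; 0 0 0 0 0 0 48' 10; python3 -m creep '0 0 0 0 0 -10 48; 0 0 0 0 0 -30 48; 0 0 0 0 0 -60 48; 0 0 0 0 0 -90 48; 0 0 0 0 0 -120 48; 0 0 0 0 0 -135 48; 0 0 0 0 0 -135 60';python3 -c "
from h import *
im,d=manip.read_camera('side');P=pts('side',d)
for r in manip.trace('mandrel_15','side'):
    q=P[r['pixels']&(d>0)];t=np.percentile(q[:,2],97);k=q[abs(q[:,2]-t)<4];print(np.round(r['xy']),round(r['p'],2),'top',t.round(1),k.mean(0).round(1))
rel(*M[30],170,-8.4)"
```

```text
time_s: 31.2
tool_pos: [666.0, -73.8, 33.7]
eef_rot: [0.757, 0.654, -0.0, -0.0]
force: [0.1, -0.4, 0.7]
grip_width: 47.6
grip_force: 0.0
time_s: 31.9
tool_pos: [667.4, -74.0, 172.1]
eef_rot: [0.757, 0.654, 0.001, 0.002]
force: [0.0, 0.7, -0.5]
grip_width: 53.4
grip_force: 0.0
[338. 218.] 0.8 top 74.2 [ 655.9 -132.2   73.1]
[360. 346.] 0.7 top 77.8 [ 525.2 -423.1   76.3]
[327. 198.] 0.64 top 82.4 [665.1 -75.8  81.2]
[346. 240.] 0.62 top 65.7 [ 647.2 -187.6   65. ]
t 32.0 tcp [665.9 -73.7 168.9] grip 58.8 0.0 F [-0.4  0.1 -0.5] -> rot [ 0.01 -0.    0.03] shift [-366.2  -87.3   -1.2]
```

```bash
python3 -m creep '0 0 0 -20 -5 0 60; 0 0 0 -55 -13 0 60; 0 0 0 -95 -23 0 60; 0 0 0 -137 -33 0 60; 0 0 0 -180 -43 0 60; 0 0 0 -222 -53 0 60; 0 0 0 -264 -63 0 60; 0 0 0 -304 -73 0 60; 0 0 0 -340 -81 0 60; 0 0 0 -360 -86 0 60';python3 -m creep '0 0 0 -5 -1.5 10 60; 0 0 0 -5 -1.5 35 60; 0 0 0 -5 -1.5 45 60; 0 0 0 -5 -1.5 45 60; 0 0 0 -5 -1.5 45 60;0 0 0 -5 -1.5 45 60'; python3 - <<'E'
from h import *
im=refine(30,M[30]); cv2.imwrite("pics/w4.png",im[...,::-1]);rel(*M[30],28,-8.4)
E
```

```text
time_s: 33.0
tool_pos: [526.8, -419.5, 167.4]
eef_rot: [0.757, 0.653, -0.0, -0.001]
force: [0.3, 1.6, 0.1]
grip_width: 59.8
grip_force: 0.0
time_s: 33.6
tool_pos: [527.0, -422.0, 124.8]
eef_rot: [0.757, 0.654, 0.0, 0.001]
force: [0.9, -0.5, -0.0]
grip_width: 59.9
grip_force: 0.0
refined 30 525.2 -419.3 mism 215 of 2220
t 33.7 tcp [ 526.9 -422.2  124.7] grip 59.9 0.0 F [-0.3 -0.5  0.5] -> rot [0.06 0.04 0.05] shift [-1.1 -0.6 96.7]
```

View pics/w4.png

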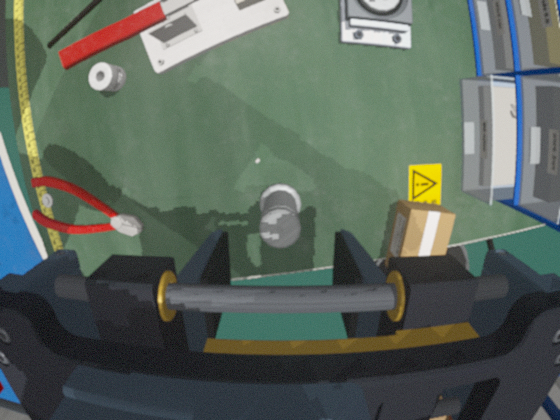

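Mandrel 30, foot at (280,200) and top at (281,230), is centred between the fingers, and the carton at (420,230) is outside them. I go down and grip.

```bash
python3 -m creep '0 0 0 0.5 -0.5 25 60; 0 0 0 0.5 -0.5 50 60; 0 0 0 0.5 -0.5 70 60; 0 0 0 0.5 -0.5 85 60; 0 0 0 0.5 -0.5 93 60; 0 0 0 0.5 -0.5 97 60; 0 0 0 0.5 -0.5 99 60; 0 0 0 0.5 -0.5 99 60; 0 0 0 0.5 -0.5 99 60' 20; python3 -m creep '0 0 0 0 0 0 50; 0 0 0 0 0 0 43; 0 0 0 0 0 0 38; 0 0 0 0 0 0 34; 0 0 0 0 0 0 30; 0 0 0 0 0 0 25;0 0 0 0 0 0 15;0 0 0 0 0 0 0;0 0 0 0 0 0 0' 20; python3 -m creep '0 0 0 0 0 -4 0; 0 0 0 0 0 -15 0; 0 0 0 0 0 -35 0; 0 0 0 0 0 -60 0; 0 0 0 0 0 -85 0; 0 0 0 0 0 -110 0; 0 0 0 0 0 -130 0; 0 0 0 0 0 -145 0; 0 0 0 0 0 -145 0;0 0 0 0 0 -145 0' 50;  python3 -c "
from h import *
rel(*N[30],170)"
```

```text
time_s: 34.6
tool_pos: [526.2, -421.8, 25.5]
eef_rot: [0.757, 0.654, 0.0, 0.001]
force: [-0.2, -0.3, -0.2]
grip_width: 59.6
grip_force: 0.0
time_s: 35.5
tool_pos: [526.0, -421.6, 24.8]
eef_rot: [0.757, 0.654, -0.0, 0.0]
force: [1.1, 0.2, 0.8]
grip_width: 29.6
grip_force: 20.0
time_s: 36.5
tool_pos: [525.8, -421.4, 169.9]
eef_rot: [0.757, 0.654, -0.0, 0.0]
force: [0.5, -0.1, -3.4]
grip_width: 29.5
grip_force: 50.0
t 36.5 tcp [ 525.8 -421.4  169.9] grip 29.5 50.0 F [ 0.5 -0.1 -3.4] -> rot [0.01 0.01 0.03] shift [ 4.191e+02  8.780e+01 -1.000e-01]
```

```bash
python3 -m creep '0 0 0 12 2 0 0; 0 0 0 36 7 0 0; 0 0 0 65 13 0 0; 0 0 0 98 20 0 0; 0 0 0 132 27 0 0; 0 0 0 166 35 0 0; 0 0 0 200 42 0 0; 0 0 0 234 49 0 0; 0 0 0 268 56 0 0; 0 0 0 302 63 0 0'; python3 -m creep '0 0 0 33 7 0 0; 0 0 0 64 13 0 0; 0 0 0 90 19 0 0; 0 0 0 108 23 0 0; 0 0 0 116 24.8 0 0; 0 0 0 117.5 24.8 0 0; 0 0 0 117.5 24.8 0 0; 0 0 0 117.5 24.8 0 0; 0 0 0 117.5 24.8 0 0; 0 0 0 117.5 24.8 0 0';python3 -c "
from h import *
rel(*N[30],37.8)"
```

```text
time_s: 37.5
tool_pos: [631.9, -129.6, 168.8]
eef_rot: [0.757, 0.654, -0.0, -0.001]
force: [1.2, -0.5, -2.1]
grip_width: 29.4
grip_force: 50.0
time_s: 38.5
tool_pos: [673.7, -19.9, 169.9]
eef_rot: [0.757, 0.653, -0.0, 0.0]
force: [-1.0, -0.2, -3.7]
grip_width: 29.7
grip_force: 50.0
t 38.5 tcp [673.7 -19.9 169.9] grip 29.7 50.0 F [-1.  -0.2 -3.7] -> rot [ 0.    0.   -0.01] shift [  0.3  -0.2 132.1]
```

```bash
python3 -m creep '0 0 0 1 0 10 0; 0 0 0 1 0 30 0; 0 0 0 1 0 55 0; 0 0 0 1 0 80 0; 0 0 0 1 0 100 0; 0 0 0 1 0 113 0; 0 0 0 1 0 119 0; 0 0 0 1 0 119 0;0 0 0 1 0 119 0'; python3 -m creep '0 0 0 0 0 2 0; 0 0 0 0 0 4 0; 0 0 0 0 0 6 0; 0 0 0 0 0 8 0; 0 0 0 0 0 9.5 0; 0 0 0 0 0 11 0; 0 0 0 0 0 12 0; 0 0 0 0 0 12.7 0; 0 0 0 0 0 12.7 0'
```

```text
time_s: 39.4
tool_pos: [674.5, -18.4, 51.6]
eef_rot: [0.757, 0.654, 0.0, 0.0]
force: [-0.3, -0.7, -3.3]
grip_width: 29.2
grip_force: 50.0
time_s: 40.3
tool_pos: [673.9, -18.3, 38.0]
eef_rot: [0.757, 0.654, -0.0, -0.0]
force: [-0.3, -0.1, -3.4]
grip_width: 29.6
grip_force: 50.0
```

```bash
python3 -m creep '0 0 0 0 0 0.4 0; 0 0 0 0 0 0.8 0; 0 0 0 0 0 0.8 0; 0 0 0 0 0 0.8 0'
```

```text
time_s: 40.7
tool_pos: [674.1, -18.3, 37.8]
eef_rot: [0.757, 0.654, 0.0, 0.0]
force: [-2.1, 0.7, 5.3]
grip_width: 29.6
grip_force: 50.0
```

```bash
python3 -m creep '0 0 0 0 0 0 29.5; 0 0 0 0 0 0 31; 0 0 0 0 0 0 37; 0 0 0 0 0 0 45; 0 0 0 0 0 0 53; 0 0 0 0 0 0 53' 10; python3 -m creep '0 0 0 0 0 -10 53; 0 0 0 0 0 -30 53; 0 0 0 0 0 -60 53; 0 0 0 0 0 -90 53; 0 0 0 0 0 -120 53; 0 0 0 0 -40 -140 53; 0 0 0 0 -80 -150 53; 0 0 0 0 -120 -160 53; 0 0 0 0 -160 -160 53; 0 0 0 0 -200 -160 53';python3 - <<'E'
from h import *
for c in("top","side"):
  im,d=manip.read_camera(c);P=pts(c,d);cv2.imwrite(f"pics/{c}1.png",cv2.resize(im[80:300,180:460],None,fx=2.8,fy=2.7)[...,::-1])
  for l in('mandrel_15','end_small','end_large'):
   for r in manip.trace(l,c):
    q=P[r['pixels']&(d>0)];t=np.percentile(q[:,2],97);k=q[abs(q[:,2]-t)<4];print(c,l,np.round(r['xy']),round(r['p'],2),'top',t.round(1),k.mean(0).round(1))
print(N);rel(500,0,200)
E
```

```text
time_s: 41.3
tool_pos: [674.0, -18.3, 37.3]
eef_rot: [0.757, 0.654, -0.0, -0.0]
force: [-0.2, 0.3, -0.1]
grip_width: 52.8
grip_force: 0.0
time_s: 42.3
tool_pos: [474.7, 11.0, 198.3]
eef_rot: [0.757, 0.654, 0.001, 0.001]
force: [0.2, 0.6, 0.6]
grip_width: 53.1
grip_force: 0.0
top mandrel_15 [311. 163.] 0.77 top 65.8 [ 649.8 -187.    64.6]
top mandrel_15 [233. 153.] 0.77 top 91.0 [674.7 -21.4  88.8]
top mandrel_15 [287. 161.] 0.68 top 74.7 [ 659.  -131.1   73. ]
top mandrel_15 [263. 158.] 0.56 top 82.8 [666.8 -76.   80.9]
top end_small [337. 167.] 0.71 top 56.1 [ 642.  -241.5   56.1]
top end_small [310. 163.] 0.53 top 65.9 [ 649.8 -187.    64.7]
top end_large [205. 146.] 0.82 top 98.6 [682.9  35.2  96.8]
side mandrel_15 [318. 179.] 0.84 top 90.6 [672.4 -21.3  89.3]
side mandrel_15 [327. 199.] 0.82 top 82.2 [663.9 -75.8  81. ]
side mandrel_15 [309. 191.] 0.69 top 23.0 [650.3 -14.   21.3]
side mandrel_15 [337. 217.] 0.68 top 74.2 [ 656.4 -130.6   73.2]
side mandrel_15 [345. 239.] 0.59 top 65.5 [ 646.8 -187.4   64.9]
side end_small [360. 255.] 0.71 top 55.7 [ 638.4 -242.    55.5]
side end_large [311. 163.] 0.59 top 98.7 [679.1  33.6  97.4]
{15: (649.2, -185.8), 20: (657.3, -130.4), 25: (665.5, -75.0), 30: (673.6, -19.6)}
t 42.7 tcp [477.2  10.6 197.4] grip 52.9 0.0 F [ 0.1 -0.2 -0.2] -> rot [ 0.04 -0.    0.03] shift [-7.2 24.1 -2.6]
```

View pics/side1.png

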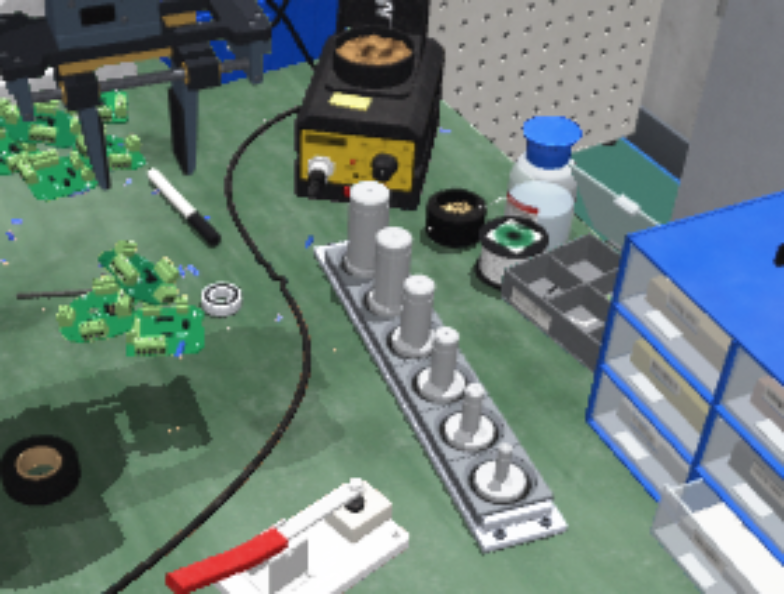

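The picture shows all six mandrels upright in rising order along the rail, from the small end at (500,475) to the large end at (365,225). The tops measure 65/73/81/89 mm, as they must when seated, and all four are within 2 to 3 mm of their nest axes. The arm is clear.

```bash
python3 -m creep '0 0 0 0 0 0 53;0 0 0 0 0 0 53;0 0 0 0 0 0 53'; python3 -c "
from workcell import manip
print(manip.sign_off())"
```

```text
time_s: 43.0
tool_pos: [476.3, 10.8, 197.2]
eef_rot: [0.757, 0.654, -0.0, -0.0]
force: [-0.4, -1.7, 0.6]
grip_width: 52.8
grip_force: 0.0
the job is handed in; nothing more can be done
None
```

The job is handed in at about 43 s (limit 104 s): by the last camera check all four mandrels are seated upright in rising order from the small end, within about 3 mm of their nest axes, with the end mandrels where they were; sign-off gave no verdict.

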